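Close the feed port of a vacuum impregnation unit

TASK

Get the vacuum impregnation unit ready for its pump: press the red vent plunger all the way down, keep it down for half a second so that the leftover vacuum is gone, and let it come back up. Then take the knurled feed collar from the bench, set it over the steel neck on the chamber lid, turn it until its hidden keyways drop over the pins, and push it fully home so that the soft gasket is squeezed flat. Finish while still holding the collar pushed home (the pump is about to pull it tight), and do not shift or knock over the other things on the bench.

Things in the scene. Friction and masses are not known exactly. Their poses are not given: they have to be found in the camera images.
- unit: vacuum impregnation unit, fixed: white and dark grey housing 260 mm (x) by 380 mm (y), deck 70 mm high; on it a clear round chamber with a flat grey metal lid 200 mm across, top 165 mm above the bench. Origin on the bench under the housing's middle. Chamber axis at x 0, y -65 mm; vent valve at x -60, y 115 mm; a gauge up to 145 mm high at x 85, y 75 mm
- port (a point): centre of the feed port, level with the chamber lid's top (165 mm above the bench), z up. Round it a steel flange 68 mm across, 3 mm thick, a red gasket and the neck. Height of the collar's underside above this point: 17 mm resting on the pins, 9 mm dropped over the pins onto the free gasket, 3 mm fully home on the flange
- neck_top (a point): centre of the top of the steel neck, 30 mm above port. The neck is 30 mm across, its top 8 mm tapered to 22 mm across. Three steel pins 6 mm thick, 120 degrees apart, stand out of it sideways to 40 mm across, their tops 13 mm below this point; the angle at which they stand differs each time and is in no reading: feel for it by turning the collar
- gasket (a joint): thick soft red gasket ring round the foot of the neck, 56 mm across, top 9 mm above port when free: 0 = free, 0.006 m = squeezed flat, level with the flange. It springs back when let go: about 3 N to start and 12 N in all to squeeze flat (the collar's weight of about 2 N helps)
- collar: knurled aluminium feed collar, a round cap 55 mm across, 38 mm high, about 0.2 kg, with a black top and in its middle a brass nipple 10 mm across that stands 14 mm above the top. It stands on the bench open side down. Origin at the centre of its underside; z up
- collar_top (a point): centre of the collar's black top, 38 mm above its underside. Inside, the bore is 34 mm across and 30 mm deep, with three keyways 9.5 mm wide, 120 degrees apart, cut in its lowest 17 mm, hidden from outside, at no marked angle. Pressed lightly on the pins and turned either way, its keyways meet the pins within 120 degrees and it drops; then it needs no further turning
- plunger (a joint): travel of the vent plunger: 0 = up, 0.008 m = fully down; a spring returns it, about 10 N holds it fully down
- plunger_top (a point): centre of the top of the vent plunger's red mushroom head, 30 mm across, about 125 mm above the bench when up; it moves down with the plunger
- mount_black: black resin specimen mount, 30 mm across, 20 mm high, loose on the bench; origin at the centre of its underside; leave alone
- mount_green: green resin specimen mount, 30 mm across, 20 mm high, loose on the bench; origin at the centre of its underside; leave alone
- mould_cup: blue mould cup, 40 mm across, 32 mm high, loose on the bench; origin at the centre of its underside; leave alone
- etch_bottle: amber bottle with black cap, 48 mm across, 130 mm high; origin at the centre of its underside; leave alone
- sample_box: clear open sample box, 75 by 110 mm, 26 mm high; origin at the centre of its underside; leave alone
Things that resemble listed ones, but are neither listed nor needed, are in the scene too. Of the things that look like the collar, the middle-sized one is meant.

How it is judged:
By the outcome, as a careful person would: the job done as asked, in the order asked, and still so for the second after the job is handed in, while the arm keeps its last pose, push and grip.
It also fails if it takes over 64 s, if anything falls off the work surface, if the arm or the gripper's body presses on something with over 40 N, if the wrist force passes 120 N, or if a joint passes its speed limit or range.

ROBOT

A 6-joint arm with a two-finger parallel gripper is mounted at the origin on the work surface. World frame = base frame: x ahead of the robot, y to its left, z up, the work surface at z = 0. Lengths are in m, angles in rad, forces in N, time in s.
With the tool pointing down it reaches from about 0.275 to 0.75 m from the base axis. Payload 10.2 kg.
Tool frame: the origin (TCP) lies midway between the tips of the shut fingers; the grasp point (between the pads) lies 19 mm behind it (env.hold_point_z is the distance from the TCP to the grasp point, in m); z points along the fingers, y is the line along which they close (so a half turn about z gives the same grasp; the last joint's range is limited). The gripper opens to 85 mm and grips with 20 to 120 N. Pads are 22 mm wide; open, the fingers measure 114 mm over their backs; the gripper's body (76 mm by 85 mm) begins 54 mm behind the grasp point. The pads swing forward as they close: fully open they stand 13 mm farther back than shut.
Start: joints at [-1.386, 0.313, 1.498, -0, 1.331, -0.223], TCP at [0.208, -0.482, 0.231] pointing down, gripper open.
Joint ranges: [-2.94, 2.94], [-0.97, 2.17], [0.19, 2.56], [-1.23, 4.37], [0.02, 3.11], [-2.88, 2.88]. Speed limits (rad/s): [2.39, 2.39, 3.01, 3.14, 3.14, 3.14].

INTERFACE

Orientations are given as a unit quaternion [x, y, z, w].
In Python, from bench import env, kinematics, monitor, eyes, job gives the robot as it stands. The module is installed in compiled form; this text tells all that it offers. Calls block until the motion is done:
- env.reach(position, orientation): joint-space move of the TCP to a pose.
- env.movel(position, velocity=0.15, frame=None, guard=None): straight line of the TCP; frame=None keeps the orientation; velocity is the mean speed in m/s. With guard (N) it stops when the force on the tool has changed by that much, and returns True; else False.
- env.set_joints(angles): joint-space move.
- env.release() and env.close_gripper(effort=None): open the fingers fully, or close them until they stop; effort is the grip in N (None keeps the last).
- env.hold(seconds).
- kinematics.ik(position, orientation): joint angles nearest the present ones, or None.
- monitor.sense(): the state.
- eyes.grab_frame(name): name is "scene" or "side" or "wrist"; returns a dict with "frame" (384x512x3 uint8, red, green, blue), "mtx" (3x3 intrinsics, pixels), "k1" (the pictures are not rectified: a ray, as slopes to the right and down, at radius r is drawn at 1 + k1 r^2 times it, then the intrinsics apply), "view" (4x4, takes a point from world to camera coordinates). Camera axes: x right, y down, z forward; pixel columns grow to the right and rows downward; lengths in m; the calibration is good to about 2 mm. A picture is of the moment at which its call begins. There is no depth.
A pose or a line that the arm cannot do raises env.MotionError and nothing moves.
- job.hand_in(): hands the job in; it is judged then, once.
The state is a dict: "clock": time; "joints": joint angles; "qvel": joint speeds; "joint_efforts": joint torques, N m; "position": TCP position; "ee_rot": TCP orientation; "contact_force": force on the tool from outside, world axes, zero at the start; "ft_torque": the same for the moment, N m; "finger_gap": opening from 0.0 (shut) to 1.0 (fully open); "gripper_force": force on a finger pad.
Only numpy, scipy, OpenCV 4.12 (cv2) and the standard library are available. Lean on these libraries where they do the work, as an engineer would, in place of code of your own. Each camera call takes 0.05 s, during which the arm holds its last target. There are 200 camera calls.

## Working session

There is one attempt and no reset: what is moved stays moved. The work goes in short steps, each a Python script; the robot and the scene stay as the last script left them, time stands still between calls to the robot, and variables do not carry over. Pictures are saved under pics/ and viewed, at most 10 in all, crops included, and the job is handed in when it is done.

```bash
mkdir -p pics
cat > h.py <<'E'
import numpy as np, cv2
from bench import env, kinematics, monitor, eyes, job
def save(cam,name):
    g=eyes.grab_frame(cam); cv2.imwrite(f'pics/{name}.png',g['frame'][:,:,::-1]); np.savez(f'pics/{name}.npz',**g); return g
def D(g): return np.array([float(g['k1']),0,0,0])
def ray(g,uv):
    # scale drawn = r(1+k1 r^2) same as OpenCV k1
    p=cv2.undistortPoints(np.array([[uv]],float),np.array(g['mtx']),D(g))[0,0]
    V=np.array(g['view']); R=V[:3,:3]; c=-R.T@V[:3,3]; return c,R.T@np.array([p[0],p[1],1.])
def atz(g,uv,z):
    c,d=ray(g,uv); return c+d*(z-c[2])/d[2]
def proj(g,P):
    V=np.array(g['view']); P=np.atleast_2d(P).astype(float)
    return cv2.projectPoints(P,cv2.Rodrigues(V[:3,:3])[0],V[:3,3],np.array(g['mtx']),D(g))[0][:,0]
E
python3 - <<'E'
from h import *
a=save('scene','s1');b=save('side','d1')
for g in(a,b):
    V=np.array(g['view']);print(g['k1'],-V[:3,:3].T@V[:3,3],V[2,:3],g['mtx'][0][0])
s=monitor.sense();print(s)
E
```

```text
-0.07520384406051309 [1.31451664 0.11337105 0.77845252] [-0.74989078 -0.14744151 -0.64492233] 390.84516520761946
-0.04160935695991539 [ 0.48669467 -0.65822509  0.73718095] [ 0.10503804  0.70662019 -0.69975347] 369.95529275896376
{'clock': 0.1, 'joints': array([-1.38638721e+00,  3.13362884e-01,  1.49832846e+00, -7.42692606e-06,
        1.33100872e+00, -2.23446816e-01]), 'qvel': array([-0.00239987, -0.00216538, -0.00235862,  0.00047406, -0.00135243,
        0.00090409]), 'joint_efforts': array([ 2.49661338e-03, -4.12897038e+01, -2.60143769e+01, -1.95938678e-04,
        3.00984626e-03, -7.05621002e-07]), 'position': array([ 0.20816006, -0.48172859,  0.23082054]), 'ee_rot': array([ 9.79278323e-01,  2.02518292e-01,  7.20094511e-06, -5.53669231e-04]), 'contact_force': array([ 0.10253618, -0.2243906 ,  0.34767895]), 'ft_torque': array([-0.02541016, -0.00903402, -0.01953853]), 'gripper_force': 0.0, 'finger_gap': 0.9980065333740157}
```

View pics/s1.png

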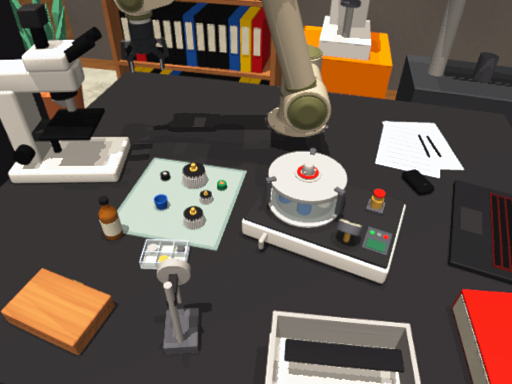

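View pics/d1.png

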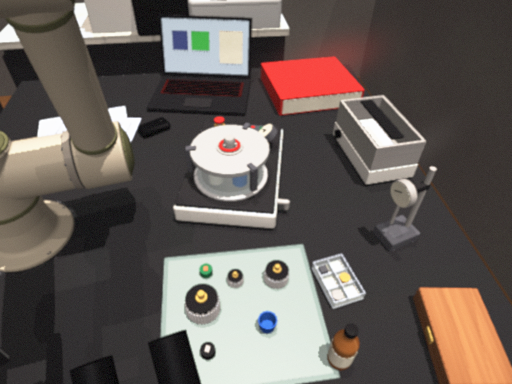

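The scene view shows three collar-like caps: large (194,173), small (206,196) and middle (193,215). In the side view they are at (202,300), (235,276) and (277,272). The port is at about (308,172) in scene and (230,146) in side; the plunger is at (378,194) and (219,121). I'll zoom in for exact pixels.

Run:
```python
import cv2,numpy as np
a=cv2.imread('pics/s1.png');b=cv2.imread('pics/d1.png')
def c(im,x,y,w,h,s):
    o=cv2.resize(im[y:y+h,x:x+w],None,fx=s,fy=s,interpolation=cv2.INTER_CUBIC)
    for k in range(0,w,10):
        cv2.line(o,(k*s,0),(k*s,6 if (x+k)%50 else 20),(0,255,255),1)
    for k in range(0,h,10): cv2.line(o,(0,k*s),(6 if (y+k)%50 else 20,k*s),(0,255,255),1)
    return o
# x starts at multiples of 10
m=np.vstack([np.hstack([c(a,280,150,80,60,5),c(b,190,110,80,60,5)]),np.hstack([c(a,170,190,80,60,5),c(b,230,250,80,60,5)])])
cv2.imwrite('pics/m1.png',m)
m2=np.hstack([c(a,350,170,60,80,6),c(b,190,100,60,80,6)]);cv2.imwrite('pics/m2.png',m2)
```

```text
(no output)
```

View pics/m1.png

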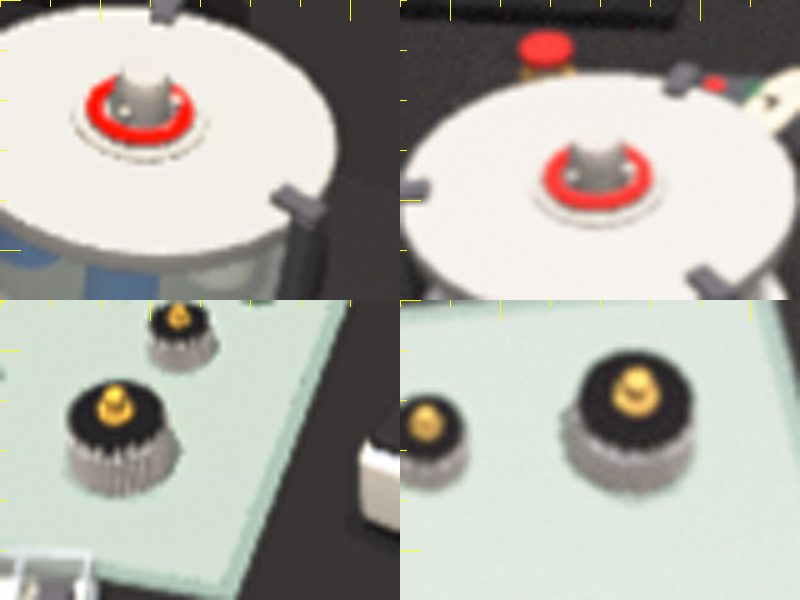

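View pics/m2.png

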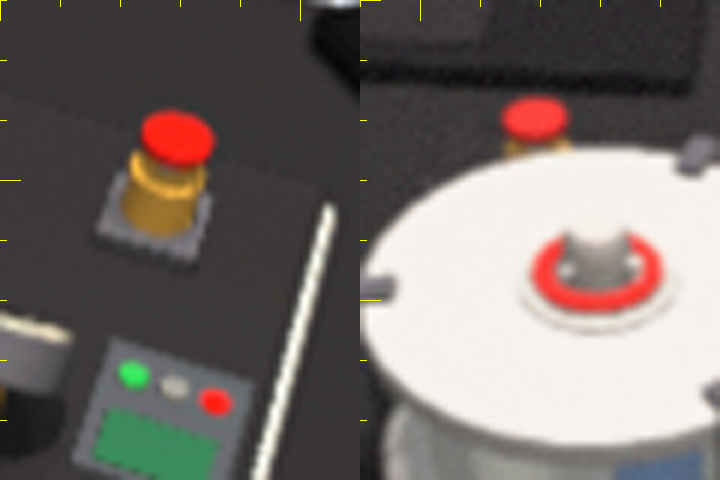

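The crops show the red gasket ellipse centred at about (308,171) in scene and (229.5,145) in side. The collar's black top is at about (193,212) and (277,269), and the plunger head at about (379.5,193) and (219,119.5). I'll fit ellipses and triangulate.

```bash
cat > loc.py <<'E'
from h import *
from scipy.optimize import least_squares
def hull(g,box,fn):
    x0,y0,x1,y1=box; S=6
    im=cv2.resize(g['frame'][y0:y1,x0:x1],None,fx=S,fy=S,interpolation=cv2.INTER_CUBIC).astype(int)
    m=fn(im[:,:,0],im[:,:,1],im[:,:,2]).astype(np.uint8)
    n,l,st,_=cv2.connectedComponentsWithStats(m); k=1+np.argmax(st[1:,4])
    pts=cv2.convexHull(np.argwhere(l==k)[:,::-1].astype(np.float32)); e=cv2.fitEllipse(pts)
    c=(np.array(e[0])+.5)/S-.5+[x0,y0]; return c,np.array(e[1])/S,e[2]
def tri(gs,uvs):
    A=np.zeros((3,3));b=np.zeros(3);
    for g,uv in zip(gs,uvs):
        c,d=ray(g,uv);d=d/np.linalg.norm(d);P=np.eye(3)-np.outer(d,d);A+=P;b+=P@c
    return np.linalg.solve(A,b)
def circ(g,P,r):
    t=np.linspace(0,2*np.pi,60); q=proj(g,P+r*np.c_[np.cos(t),np.sin(t),0*t]); e=cv2.fitEllipse(q.astype(np.float32)); return np.array(e[0]),np.array(e[1]),e[2]
E
python3 - <<'E'
from loc import *
a=dict(np.load('pics/s1.npz'));b=dict(np.load('pics/d1.npz'))
red=lambda r,g,b:(r>150)&(g<110)&(b<110)
blk=lambda r,g,b:(r<95)&(g<95)&(b<95)
tests={'gasket':((285,155,335,190),(205,130,255,160),red,.028,.174),
'plunger':((365,182,395,200),(205,110,235,128),red,.015,.125),
'top':((178,202,210,224),(262,256,294,284),blk,.0275,.038)}
for n,(ba,bb,f,r,z) in tests.items():
    ea=hull(a,ba,f);eb=hull(b,bb,f);P=tri((a,b),(ea[0],eb[0]))
    print(n,P.round(4),atz(a,ea[0],z)[:2].round(4),atz(b,eb[0],z)[:2].round(4))
    print(' sc',ea[0].round(1),ea[1].round(1),'exp',[v.round(1) for v in circ(a,P,r)[:2]]);print(' sd',eb[0].round(1),eb[1].round(1),'exp',[v.round(1) for v in circ(b,P,r)[:2]])
E
```

```text
gasket [0.5272 0.0874 0.1685] [0.5357 0.0871] [0.5263 0.0817]
 sc [307.4 171.7] [14.  21.4] exp [array([307.7, 171.6]), array([13.6, 22.3])]
 sd [229. 145.] [13.3 20.8] exp [array([229.3, 145.5]), array([13.6, 22.3])]
plunger [0.5104 0.277  0.1215] [0.5163 0.2754] [0.5097 0.2735]
 sc [379.2 192.6] [ 9.  12.3] exp [array([379.5, 192.3]), array([ 7.3, 12. ])]
 sd [218.7 119.3] [ 7.3 10.7] exp [array([219. , 119.7]), array([ 5.7, 10.2])]
top [ 0.605  -0.2025  0.032 ] [ 0.6112 -0.2003] [ 0.6036 -0.2058]
 sc [193.  213.1] [14.1 18.9] exp [array([193.1, 213.1]), array([14. , 20.4])]
 sd [276.5 270.1] [19.6 22.2] exp [array([276.7, 270.5]), array([20.8, 24.6])]
```

Run:
```python
from loc import *
a=dict(np.load('pics/s1.npz'));b=dict(np.load('pics/d1.npz'))
for n,u,v,z in [('small',(205.5,194),(235,274),.03),('large',(194,169),(202,297),.045),('green',(222,184),(205.5,269),.02),('black',(165,175),(207.5,349),.02),('cup',(161,201),(267,321),.03),('bottle',(104,202),(350,331),.13),('boxc',(188,243),(322,257),.02),('boxc2',(145,241),(315,264),.026)]:
    print(n,atz(a,u,z)[:2].round(3),atz(b,v,z)[:2].round(3))
def q(phi): return [np.cos(phi/2),np.sin(phi/2),0,0]
print(env.hold_point_z)
for P in [(.6075,-.203,.2),(.531,.084,.33),(.513,.2745,.2)]:
    for d in (-90,-45,0,45,90): 
        j=kinematics.ik(P,q(np.radians(d))); print(P,d,None if j is None else np.round(j,2))
```

```text
small [ 0.521 -0.194] [ 0.511 -0.199]
large [ 0.435 -0.257] [ 0.438 -0.256]
green [ 0.456 -0.164] [ 0.446 -0.171]
black [ 0.454 -0.347] [ 0.443 -0.356]
cup [ 0.578 -0.308] [ 0.565 -0.318]
bottle [ 0.712 -0.386] [ 0.692 -0.403]
boxc [ 0.7   -0.185] [ 0.719 -0.172]
boxc2 [ 0.724 -0.291] [ 0.696 -0.193]
0.0187
(0.6075, -0.203, 0.2) -90 [-0.51  0.59  1.16 -0.    1.39  2.64]
(0.6075, -0.203, 0.2) -45 [-0.51  0.59  1.16 -0.    1.39  1.85]
(0.6075, -0.203, 0.2) 0 [-0.51  0.59  1.16 -0.    1.39  1.07]
(0.6075, -0.203, 0.2) 45 [-0.51  0.59  1.16 -0.    1.39  0.28]
(0.6075, -0.203, 0.2) 90 [-0.51  0.59  1.16 -0.    1.39 -0.51]
(0.531, 0.084, 0.33) -90 None
(0.531, 0.084, 0.33) -45 [-0.06  0.29  1.27 -0.    1.58  2.3 ]
(0.531, 0.084, 0.33) 0 [-0.06  0.29  1.27 -0.    1.58  1.51]
(0.531, 0.084, 0.33) 45 [-0.06  0.29  1.27 -0.    1.58  0.72]
(0.531, 0.084, 0.33) 90 [-0.06  0.29  1.27 -0.    1.58 -0.06]
(0.513, 0.2745, 0.2) -90 [ 0.29  0.46  1.37 -0.    1.31 -2.85]
(0.513, 0.2745, 0.2) -45 [ 0.29  0.46  1.37 -0.    1.31  2.65]
(0.513, 0.2745, 0.2) 0 [ 0.29  0.46  1.37 -0.    1.31  1.86]
(0.513, 0.2745, 0.2) 45 [ 0.29  0.46  1.37 -0.    1.31  1.08]
(0.513, 0.2745, 0.2) 90 [ 0.29  0.46  1.37 -0.    1.31  0.29]
```

```bash
cat >> h.py <<'E'
def q(deg): p=np.radians(deg); return [np.cos(p/2),np.sin(p/2),0,0]
E
python3 - <<'E'
from h import *
s=monitor.sense()['position']
env.movel([s[0],s[1],.3],velocity=.3)
env.reach([.6075,-.203,.22],q(0)); save('wrist','w1')
env.movel([.6075,-.203,.36],velocity=.4)
env.reach([.531,.084,.36],q(0)); save('wrist','w2')
env.reach([.513,.2745,.30],q(0)); save('wrist','w3'); env.close_gripper()
print(monitor.sense()['clock'],monitor.sense()['position'])
cv2.imwrite('pics/ww.png',cv2.resize(np.hstack([cv2.imread(f'pics/w{i}.png')for i in(1,2,3)]),(800,200)))
g=np.load('pics/w1.npz');V=g['view'];print(-V[:3,:3].T@V[:3,3],V[2,:3],g['k1'],proj(g,[[.6075,-.203,.038]]))
g=np.load('pics/w2.npz');print(proj(g,[[.531,.084,.174],[.531,.084,.195]]))
g=np.load('pics/w3.npz');print(proj(g,[[.513,.2745,.125]]))
E
```

```text
5.6417 [0.51299973 0.27451805 0.29999645]
[ 0.68571377 -0.2027003   0.36371955] [-3.05421932e-01  1.04345623e-04 -9.52217114e-01] -0.08123263217620806 [[251.00593546 168.80500214]]
[[250.92999777 168.68619603]
 [250.94933045 173.48870551]]
[[250.72933224 171.43423178]]
```

View pics/ww.png

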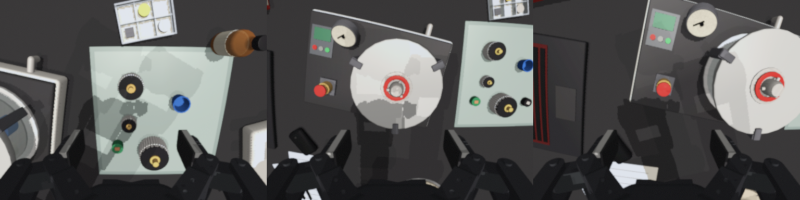

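The wrist views (left to right) show the collar at about (251,167), the gasket at about (250,169) and the plunger at about (251,169). All are close to the predicted pixels. I'll fit them for the final positions.

Run:
```python
from loc import *
red=lambda r,g,b:(r>130)&(g<110)&(b<110)
blk=lambda r,g,b:(r<85)&(g<85)&(b<85)
for n,i,box,f,r,z in [('top',1,(215,130,287,195),blk,.0275,.038),('gasket',2,(215,140,285,200),red,.028,.174),('plunger',3,(225,145,275,195),red,.015,.125)]:
    g=dict(np.load(f'pics/w{i}.npz'));e=hull(g,box,f);P=atz(g,e[0],z);print(n,e[0].round(1),e[1].round(1),P.round(4),[v.round(1) for v in circ(g,P,r)[:2]])
```

```text
top [250.9 168.2] [45.6 46.4] [ 0.6082 -0.2029  0.038 ] [array([250.9, 167.6]), array([49.8, 51.1])]
gasket [248.8 168.7] [47.8 49. ] [0.5309 0.0864 0.174 ] [array([248.8, 168.1]), array([50.1, 51.4])]
plunger [250.  171.5] [27.7 29.5] [0.5129 0.2753 0.125 ] [array([250. , 171.3]), array([27.6, 28.4])]
```

Run:
```python
from h import *
x,y=.5129,.2753
env.movel([x,y,.145],velocity=.3)
def st(n): s=monitor.sense();print(n,round(s['clock'],2),s['position'].round(4),s['contact_force'].round(1))
st('pre'); r=env.movel([x,y,.11],velocity=.02,guard=2); st(r)
r=env.movel([x,y,.105],velocity=.015,guard=18); st(r)
env.hold(.8); st('held')
```

```text
pre 6.31 [0.5137 0.2756 0.1466] [ 0.8 -0.6  0.1]
True 7.38 [0.5129 0.2753 0.1235] [-0.2 -0.6  3.8]
True 8.03 [0.513  0.2753 0.1174] [-3.6 -1.9 10.2]
held 8.83 [0.5129 0.2753 0.1174] [-2.9 -1.4  9.3]
```

Run:
```python
from h import *
x,y=.5129,.2753
def st(n): s=monitor.sense();print(n,round(s['clock'],2),s['position'].round(4),s['contact_force'].round(1))
for z in (.1168,.116,.115,.114):
    r=env.movel([x,y,z],velocity=.01,guard=12); st((z,r))
    if monitor.sense()['contact_force'][2]>18: break
env.hold(.7); st('held')
```

```text
(0.1168, False) 9.08 [0.5129 0.2753 0.1175] [-1.7 -2.   8.9]
(0.116, False) 9.33 [0.5129 0.2753 0.117 ] [-2.4 -1.2 12.4]
(0.115, False) 9.58 [0.513  0.2753 0.117 ] [-6.2 -2.6 19.3]
held 10.28 [0.513  0.2753 0.117 ] [-6.2 -2.8 19.6]
```

Run:
```python
from h import *
def st(n): s=monitor.sense();print(n,round(s['clock'],2),s['position'].round(4),s['contact_force'].round(1),round(s['finger_gap'],3),s['gripper_force'])
env.movel([.5129,.2753,.14],velocity=.03)
env.movel([.5129,.2753,.28],velocity=.3); save('side','d2')
env.release()
env.reach([.608,-.203,.2],q(0))
env.movel([.608,-.203,.08],velocity=.2); st('a')
print(env.movel([.608,-.203,.008],velocity=.06,guard=6)); st('b')
env.close_gripper(60); st('c')
env.movel([.608,-.203,.10],velocity=.15); env.hold(.2); st('d')
env.movel([.608,-.203,.28],velocity=.3)
a=save('wrist','w4');b=save('side','d3')
d=cv2.imread('pics/d2.png')[90:180,160:280]
cv2.imwrite('pics/v4.png',np.hstack([cv2.resize(d,(400,300)),cv2.resize(b['frame'][:,:,::-1],(400,300))]))
```

```text
a 15.27 [ 0.6087 -0.203   0.0814] [ 0.4 -0.2  0. ] 0.999 0.0
False
b 16.62 [ 0.6082 -0.2031  0.0085] [ 0.9 -1.  -0. ] 0.999 0.0
c 17.02 [ 0.6083 -0.2032  0.0086] [-0.4  0.5  5.3] 0.628 64.44105587208469
d 17.98 [ 0.6076 -0.2028  0.0989] [-0.9  0.6 -1.7] 0.631 63.667566244112095
```

View pics/v4.png

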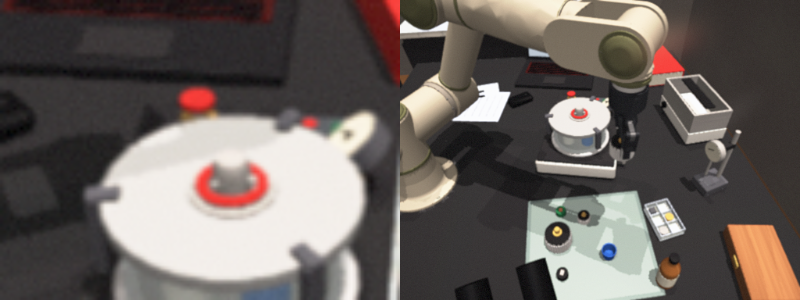

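The left crop shows the plunger back up. On the right the collar is off the mat and in the gripper at about (622,143), and the neighbours are undisturbed. Next I'll move over the neck and descend.

Run:
```python
from h import *
def st(n): s=monitor.sense();print(n,round(s['clock'],2),s['position'].round(4),s['contact_force'].round(1),s['ft_torque'].round(2),round(s['finger_gap'],3))
x,y=.5309,.0861
env.reach([x,y,.28],q(0))
env.movel([x,y,.215],velocity=.1); env.hold(.2); st('above')
print(env.movel([x,y,.195],velocity=.04,guard=4)); st('1')
print(env.movel([x,y,.184],velocity=.015,guard=4)); env.hold(.2); st('2')
save('side','d4'); save('scene','s4')
```

```text
above 20.98 [0.5311 0.0861 0.2155] [ 0.1 -0.5 -1.9] [-0.01  0.03 -0.01] 0.627
False
1 21.63 [0.531  0.0861 0.1951] [ 1.4  1.  -2.1] [ 0.02 -0.05  0.01] 0.629
True
2 22.28 [0.531  0.0861 0.1902] [-0.7  0.   5. ] [ 0.03  0.06 -0.04] 0.631
```

Run:
```python
from h import *
def st(n): s=monitor.sense();print(n,round(s['clock'],2),s['position'].round(4),s['contact_force'].round(1),s['ft_torque'].round(2),round(s['finger_gap'],3));return s
x,y,z=.531,.0861,.1895
env.movel([x,y,z],velocity=.02); s=st('press')
for d in range(4,129,4):
    env.movel([x,y,z],velocity=.05,frame=q(d)); s=st(d)
    if s['contact_force'][2]<1 or abs(s['ft_torque'][2])>.8 or s['clock']>42: break
```

```text
press 22.63 [0.5311 0.0861 0.1902] [-2.6 -0.1  6.7] [-0.03  0.42  0.01] 0.63
4 22.88 [0.5314 0.086  0.1903] [-0.3 -0.9  5.2] [-0.08  0.14  0.09] 0.631
8 23.13 [0.5315 0.086  0.1903] [-0.6 -0.4  5.4] [-0.08  0.08  0.08] 0.631
12 23.38 [0.5315 0.0861 0.1903] [0.8 0.1 5.2] [-0.03  0.04  0.07] 0.626
16 23.63 [0.5315 0.086  0.1903] [-0.6 -0.4  5.4] [-0.05  0.07  0.04] 0.628
20 23.88 [0.5315 0.086  0.1903] [-0.1  0.3  6.1] [-0.02  0.02  0.02] 0.629
24 24.13 [0.5315 0.086  0.1903] [ 0.4 -0.3  5.3] [0.   0.04 0.01] 0.627
28 24.38 [0.5315 0.086  0.1903] [ 0.1 -0.2  4.6] [-0.    0.01  0.13] 0.635
32 24.63 [0.5315 0.0861 0.1903] [-0.9  0.2  5.2] [0.05 0.06 0.05] 0.626
36 24.88 [0.5315 0.0861 0.1903] [-0.  -0.   4.6] [-0.04  0.04  0.07] 0.633
40 25.13 [0.5315 0.0861 0.1903] [-0.2  0.5  5.2] [0.02 0.01 0.04] 0.629
44 25.38 [0.5315 0.0861 0.1903] [ 0.2 -0.2  4.9] [0.07 0.03 0.06] 0.629
48 25.63 [0.5315 0.0861 0.1903] [-0.2 -0.6  6. ] [-0.02  0.01  0.07] 0.629
52 25.88 [0.5315 0.086  0.1903] [ 0.4 -0.5  5.9] [0.04 0.01 0.12] 0.629
56 26.13 [0.5315 0.0861 0.1903] [-0.1  0.4  5.4] [0.01 0.07 0.06] 0.629
60 26.38 [0.5315 0.0861 0.1903] [ 0.3 -0.5  4.9] [ 0.01 -0.01  0.08] 0.629
64 26.63 [0.5315 0.0861 0.1903] [-0.5 -0.6  5.3] [ 0.01 -0.01  0.08] 0.632
68 26.88 [0.5315 0.0861 0.1903] [0.2 0.2 4.3] [ 0.06 -0.    0.09] 0.633
72 27.13 [0.5315 0.0861 0.1902] [-0.4  0.6  6.4] [0.05 0.02 0.08] 0.628
76 27.38 [0.5314 0.0861 0.1901] [0.6 1.2 5.2] [ 0.1  -0.11  0.1 ] 0.628
80 27.63 [0.531  0.086  0.1897] [-0.7  0.7  6.7] [-0.01  0.18  0.06] 0.631
84 27.88 [0.5303 0.0861 0.1888] [-2.9 -0.8 -0.8] [0.04 0.41 0.07] 0.63
```

It dropped at 84°, where the upward force vanished. I'll push down to the gasket and then home.

Run:
```python
from h import *
def st(n): s=monitor.sense();print(n,round(s['clock'],2),s['position'].round(4),s['contact_force'].round(1),s['ft_torque'].round(2),round(s['finger_gap'],3));return s
x,y=.531,.0861
print(env.movel([x,y,.1845],velocity=.015,guard=6)); s=st('a')
if s['position'][2]<.187:
  for z in np.arange(.183,.173,-.001):
    r=env.movel([x,y,z],velocity=.015,guard=15); s=st((round(z,4),r))
    if s['contact_force'][2]>20: break
```

```text
True
a 28.11 [0.5305 0.0862 0.188 ] [0.4 0.4 1.5] [0.16 0.04 0.12] 0.63
```

Run:
```python
from h import *
def st(n): s=monitor.sense();print(n,round(s['clock'],2),s['position'].round(4),s['contact_force'].round(1),s['ft_torque'].round(2),round(s['finger_gap'],3));return s
x,y=.531,.0861
for d in (84,86,88,90,92):
    r=env.movel([x,y,.187],velocity=.02,frame=q(d)); s=st((d,r))
    if s['position'][2]<.1875 and s['contact_force'][2]<2:
        r=env.movel([x,y,.1845],velocity=.015,guard=6); s=st(('down',r))
        if s['position'][2]<.1855: break
```

```text
(84, False) 28.36 [0.5308 0.0862 0.1876] [-4.4 -0.1  7.8] [0.16 0.94 0.15] 0.633
(86, False) 28.61 [0.5303 0.0859 0.1865] [-5.3 -0.5  1.1] [-0.28  0.87  0.21] 0.629
('down', True) 28.82 [0.5298 0.0862 0.1844] [ 0.5  1.5 -2.8] [ 0.19 -0.15  0.15] 0.627
```

Run:
```python
from h import *
def st(n): s=monitor.sense();print(n,round(s['clock'],2),s['position'].round(4),s['contact_force'].round(1),s['ft_torque'].round(2),round(s['finger_gap'],3));return s
x,y=.5302,.0861
for z in np.arange(.184,.1725,-.001):
    r=env.movel([x,y,z],velocity=.015,guard=15); s=st((round(z,4),r))
    if s['contact_force'][2]>22: break
```

```text
(np.float64(0.184), False) 29.07 [0.5299 0.0862 0.1836] [-1.8  1.6 -2.2] [0.21 0.28 0.12] 0.633
(np.float64(0.183), False) 29.32 [0.53   0.0862 0.1827] [-2.6  2.1 -1.6] [0.3  0.53 0.14] 0.633
(np.float64(0.182), False) 29.57 [0.53   0.0862 0.1821] [-4.9  2.5  1.5] [0.3  0.8  0.09] 0.635
(np.float64(0.181), False) 29.82 [0.5301 0.0862 0.1813] [-5.6  2.3  2.6] [0.33 0.83 0.16] 0.626
(np.float64(0.18), False) 30.07 [0.5301 0.0862 0.1804] [-5.8  1.3  4.5] [0.29 0.9  0.15] 0.631
(np.float64(0.179), False) 30.32 [0.5301 0.0862 0.1796] [-6.7  2.2  5.6] [0.27 1.   0.12] 0.628
(np.float64(0.178), False) 30.57 [0.5301 0.0862 0.1788] [-5.5  2.4  6.8] [0.27 1.05 0.11] 0.626
(np.float64(0.177), False) 30.82 [0.5301 0.0862 0.1779] [-7.1  1.8  7.3] [0.31 1.1  0.15] 0.631
(np.float64(0.176), False) 31.07 [0.5301 0.0862 0.1771] [-7.7  2.   9.2] [0.23 1.25 0.15] 0.627
(np.float64(0.175), False) 31.32 [0.5301 0.0862 0.1766] [-11.2   1.5  12.6] [0.28 1.55 0.11] 0.628
(np.float64(0.174), False) 31.57 [0.5301 0.0862 0.1765] [-13.8   1.7  20.4] [0.19 2.11 0.12] 0.63
(np.float64(0.173), False) 31.82 [0.5301 0.0862 0.1765] [-17.4   0.4  27.9] [0.21 2.73 0.1 ] 0.631
```

The collar bottomed at 0.1765 m against an expected 0.1766 m, and the force is rising against a hard stop. I'll ease the sideways load and check with one picture.

Run:
```python
from h import *
def st(n): s=monitor.sense();print(n,round(s['clock'],2),s['position'].round(4),s['contact_force'].round(1),s['ft_torque'].round(2),round(s['finger_gap'],3));return s
env.movel([.5292,.0861,.1735],velocity=.01); env.hold(1.); st('x')
b=save('side','d5');a=save('scene','s5')
cv2.imwrite('pics/v5.png',np.vstack([np.hstack([cv2.resize(g['frame'][:,:,::-1],(400,300)) for g in(a,b)]),np.hstack([cv2.resize(a['frame'][140:200,260:340,::-1],(400,300)),cv2.resize(b['frame'][120:180,190:270,::-1],(400,300))])]))
```

```text
x 33.08 [0.5301 0.0862 0.1766] [-8.6  1.7 21.3] [0.3  1.61 0.15] 0.632
```

View pics/v5.png

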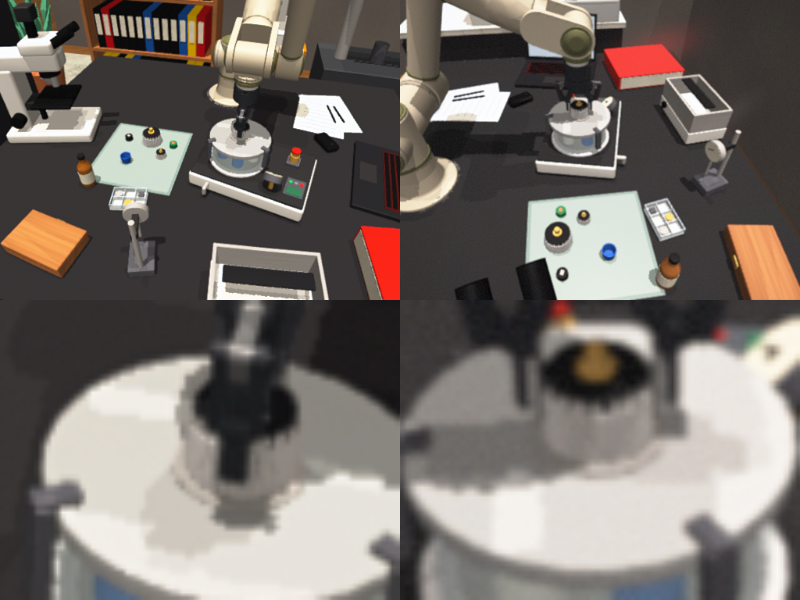

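Both views show the collar upright on the flange with no red gasket visible. The plunger is up and the other items are where they were.

```bash
python3 -c "
from h import *
print(job.hand_in())"
```

```text
the job is handed in; nothing more can be done
None
```

I pressed the vent plunger fully down for over half a second and let it back up, then dropped the collar over the pins and pushed it home; I handed in at about 33 s of the 64 s allowed, with the arm still holding it down at about 21 N.

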